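Ease a sprung job-box lid past its balance point and hold it just under

TASK

The springs on the job box's lid are being set. Take the lid by its pull bar and raise it clearly past its balance point, smoothly and without letting it fly up to its open stop; then ease it back to just below the balance point, about five degrees under, and finish holding it still there by the bar, because below that point it falls shut if let go. Leave the things standing on the bench where they are.

Things in the scene. Friction and masses are not known exactly. Their poses are not given: they have to be found in the camera images.
- job_box: Dark green steel box, 200 deep (its x) x 300 wide (its y) x 120 high with its flat hinged lid, bolted to the bench. Origin: centre of its underside, at bench level; its x axis points from the pull-bar side (towards the robot) to the hinge side, z up. Its place varies; turned up to 20 degrees either way.
- hinge (a point): Middle of the lid's hinge axis, at the box's far upper edge: 100 along the box's x from its origin, 115 above the bench. The hinge axis is level, along the box's y.
- pull_bar: Round steel bar, diameter 14, 200 long, level along the box's y, on two 12 wide arms (95 either side of its middle), 48 in front of the lid's and box's front; the space about its middle 170 is free. Origin: its centre, 250 from the hinge axis: at lid angle q 115 + 250 sin q above the bench, 250 cos q before the hinge. It turns freely on its own axis in the arms, so a gripper can keep pointing down.
- lid (a joint): Lid angle, rad: 0 shut, level (start); 1.30 open stop. 0.93 kg with bar. Hinge springs carry most of its weight and balance it at 0.70 (40 degrees; bar centre 276 above the bench): below that it falls shut, above it rises by itself. Its pull at the bar is about 1 N shut, none at 0.70, under 2 N anywhere. Five degrees under balance is 0.61 (bar centre 258 high); clearly past: 0.80 to 0.95.
- bench_block: Bystander: square steel block 65 x 65 x 25 high, loose, 0.75 kg. Origin under its centre.
- tin: Bystander: closed plain round tin, diameter 64, 75 high, loose. Origin under its centre.
- mug: Bystander: white mug, diameter 76, 85 high, loose, with a handle on its +y side. Origin under its centre.

How it is judged:
On the way:
1. the lid is raised past its balance point, held by the pull bar (value of joint lid above 0.76 rad and contact force between the fingers and pull_bar above 0.2 N), for 0.2 s.
At the end, for the whole second after the job is handed in: After going past 0.76 rad with the bar held, the lid is held still (under 0.03 rad/s) between 0.53 and 0.67 rad, just below its 0.70 rad balance, with the fingers on the pull bar; block, tin and mug within 20 mm of where they stood (value of joint lid between 0.53 and 0.67 rad and velocity of joint lid between -0.03 and 0.03 rad/s and contact force between the fingers and pull_bar above 0.2 N and distance of each of bench_block, tin, mug from where it was at the start of the episode below 0.02 m); the arm keeps its last pose, push and grip.
It fails at once if the lid is let fly up to its open stop (value of joint lid above 1.2 rad).
It fails at once if the lid is jerked or slammed (over 2 rad/s) (velocity of joint lid above 2 rad/s or velocity of joint lid below -2 rad/s).
It fails at once if a bystander is shifted or tipped (distance of any of bench_block, tin, mug from where it was at the start of the episode above 0.02 m or angle between any of bench_block, tin, mug's own z axis and vertical above 0.3 rad).
It also fails if it takes over 48 s, if anything falls off the work surface, if the arm or the gripper's body presses on something with over 40 N, if the wrist force passes 120 N, or if a joint passes its speed limit or range.

ROBOT

A 6-joint arm with a two-finger parallel gripper is mounted at the origin on the work surface. World frame = base frame: x ahead of the robot, y to its left, z up, the work surface at z = 0. Lengths are in m, angles in rad, forces in N, time in s.
With the tool pointing down it reaches from about 0.3 to 0.775 m from the base axis. Payload 14.6 kg.
Tool frame: the origin (TCP) lies at the very end of the fingers, on their centre line; the grasp point (between the pads) lies arm.tcp_to_grasp behind it (arm.tcp_to_grasp is the distance from the TCP to the grasp point, in m); z points along the fingers, y is the line along which they close (so a half turn about z gives the same grasp; the last joint's range is limited). The gripper opens to 85 mm and grips with 20 to 120 N. Pads are 22 mm wide; open, the fingers measure 114 mm over their backs; the gripper's body (76 mm by 85 mm) begins 54 mm behind the grasp point. The pads swing forward as they close: fully open they stand 13 mm farther back than shut.
Start: joints at [-1.325, 0.3, 1.521, -0, 1.321, -0.067], TCP at [0.169, -0.523, 0.2] pointing down, gripper open.
Joint ranges: [-3.03, 3.03], [-0.79, 2.21], [0.23, 2.52], [-1.04, 4.18], [0, 3.07], [-2.55, 2.55]. Speed limits (rad/s): [2.22, 2.22, 2.57, 3.14, 3.14, 3.14].

INTERFACE

Orientations are given as a rotation vector (axis times angle).
In Python, from workcell import status, imaging, workorder, arm gives the robot as it stands. The module is installed in compiled form; this text tells all that it offers.
- The arm moves only by the tool drive_tool, never from a script. Its argument "steps" is a list of rows, each a list of 3 entries, a list of its own where there are three numbers: the shift along the tool's x, y, z in m, then the turn about the tool's z in rad, then the closure in counts, from 0 (fully open) to 255 (shut). In form: [[[dx, dy, dz], twist, gripper], ...]. A call has 1 to 8 rows; each row shifts and turns the commanded pose from where the row before left it, along the tool's axes as they then stand; what a row does not reach is not made up. A row lasts 1/12 s, in which the tool goes at most 41.7 mm and 7.16 degrees, less where a joint would pass 70% of its speed; a pose out of reach is approached as far as the arm can. A call is refused whole if a number of a shift passes 0.0417 or a number of a turn 0.125, either way. A call with a gripper value outside its range is refused whole. The fingers move at their own pace and stop on an object; the grip force is fixed at half the most. Time passes only in rows, so rows that do not move let the fingers close. It gives the time, the measured TCP pose, the force, the opening and the grip force at its end, in the units of the state.
- status.get_obs(): the state, without advancing time (a new reading comes with each control period).
- imaging.get_image(name): name is "side" or "top"; returns a dict with "img" (420x560x3 uint8, red, green, blue), "fx", "fy", "cx", "cy" (pixels), "origin" and "rotation" of the camera in the world. Camera axes: x right, y down, z forward; pixel columns grow to the right and rows downward; lengths in m; the calibration is good to about 2 mm. A picture is of the moment at which its call begins. There is no depth.
- workorder.hand_in(): hands the job in; it is judged then, once.
The state is a dict: "t": time; "joint_pos": joint angles; "joint_vel": joint speeds; "joint_torque": joint torques, N m; "tool_pos": TCP position; "orientation": TCP orientation; "force": force on the tool from outside, world axes, zero at the start; "moment": the same for the moment, N m; "finger_gap": finger opening in m; "grasp_force": force on a finger pad.
Only numpy, scipy, OpenCV 4.12 (cv2) and the standard library are available. Lean on these libraries where they do the work, as an engineer would, in place of code of your own. Each camera call takes 0.05 s, during which the arm holds its last target. There are 200 camera calls.

## Working session

There is one attempt and no reset: what is moved stays moved. The work goes in short steps, Python scripts to look and compute and a tool call to move; the robot and the scene stay as the last step left them, time stands still between calls to the robot, and variables do not carry over. Pictures are saved under pics/ and viewed, at most 10 in all, crops included, and the job is handed in when it is done.

Besides the shell and the picture viewer there is one more tool, called after "Call:" by a JSON object that holds its "op" and its "data", one argument or row to a line. drive_tool: Moves the arm, as the interface text tells. Its arguments: {"type":"object","properties":{"steps":{"type":"array"}},"required":["steps"]}

```bash
mkdir -p pics; python3 - <<'E'
from workcell import status, imaging, arm
import cv2,numpy as np
print(status.get_obs()); print(arm.tcp_to_grasp)
for n in("top","side"):
    d=imaging.get_image(n); cv2.imwrite(f"pics/{n}0.png",d["img"][:,:,::-1])
    np.savez(f"{n}0.npz",**d)
    print({k:d[k] for k in d if k!="img"})
E
```

```text
{'t': 0.0, 'joint_pos': array([-1.32461331e+00,  3.00505170e-01,  1.52160154e+00, -2.66650302e-05,
        1.32068930e+00, -6.65839205e-02]), 'joint_vel': array([-1.31325146e-03, -2.35029400e-05, -1.36737504e-03,  9.01633909e-04,
       -1.06771133e-03, -5.29249068e-04]), 'joint_torque': array([ 3.65668995e-03, -5.43496513e+01, -3.61787260e+01,  9.51683319e-05,
        4.03705373e-03,  2.43939615e-07]), 'tool_pos': array([ 0.16916208, -0.52304851,  0.19909399]), 'orientation': array([-3.10207260e+00, -4.89117063e-01,  2.09845213e-04]), 'force': array([ 0.12442795, -0.29138746,  0.11645517]), 'moment': array([4.48146840e-05, 1.89488258e-02, 3.97575670e-02]), 'grasp_force': 0.0, 'finger_gap': 0.08571298600139615}
0.0187
{'fx': 546.6863234921504, 'fy': 546.6863234921504, 'cx': 283.5723496453528, 'cy': 217.47138432145212, 'origin': array([0.36436707, 0.05148222, 1.63372798]), 'rotation': array([-2.17546635,  2.1297007 , -0.13633675])}
{'fx': 502.2952808030584, 'fy': 502.2952808030584, 'cx': 279.81512042958036, 'cy': 209.17320604914502, 'origin': array([0.26774073, 0.87015645, 0.92437223]), 'rotation': array([-0.44524971,  2.74359225, -1.15790065])}
```

View pics/top0.png

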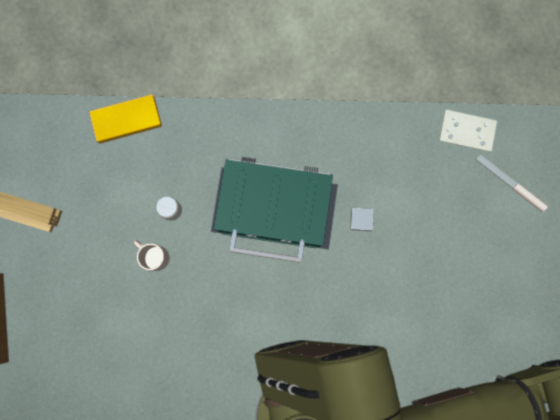

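View pics/side0.png

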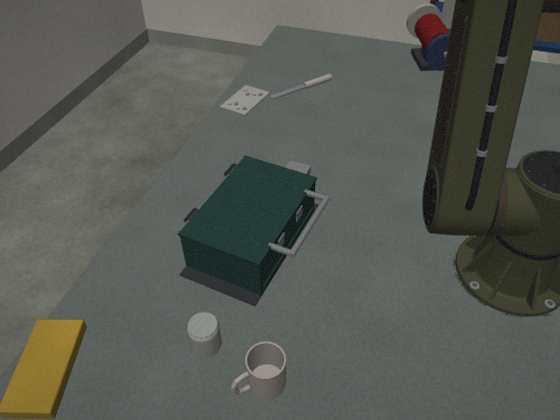

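The top view shows the box lid with corners at about (228,160), (332,174), (323,247) and (216,232). The bar runs from about (233,250) to (300,259). The block is at (362,219), the mug at (151,257) and the tin at (167,208), so the area around the bar is clear.

```bash
cat > h.py <<'E'
import numpy as np,cv2
from scipy.spatial.transform import Rotation as R
def ray(d,p,z):
    v=R.from_rotvec(d["rotation"]).apply([(p[0]-d["cx"])/d["fx"],(p[1]-d["cy"])/d["fy"],1]); o=d["origin"]
    return o+v*(z-o[2])/v[2]
E
python3 - <<'E'
from h import *
d=np.load("top0.npz"); im=d["img"].astype(int)
r,g,b=im[...,0],im[...,1],im[...,2]
m=((g-r>25)&(g<110)&(g>45)).astype(np.uint8); m=cv2.morphologyEx(m,cv2.MORPH_OPEN,np.ones((5,5)))
c=max(cv2.findContours(m,0,1)[0],key=cv2.contourArea)
bx=cv2.boxPoints(cv2.minAreaRect(c)); print(bx)
P=np.array([ray(d,p,.12)for p in bx]);print(P.round(4), [np.linalg.norm(P[i]-P[i-1]) for i in range(4)])
# bar: bright pixels in front
br=(im.min(2)>125).astype(np.uint8)
w=np.zeros_like(br);w[244:266,225:308]=br[244:266,225:308]
k=max(cv2.findContours(w,0,1)[0],key=cv2.contourArea); ys,xs=np.nonzero(w)
s=(xs>242)&(xs<292); f=np.polyfit(xs[s],ys[s],1); print("bar",f,xs.min(),xs.max(),s.sum())
A,B=[ray(d,(x,np.polyval(f,x)),.115)for x in(xs.min(),xs.max())]
print(A,B,(A+B)/2,np.linalg.norm(A-B),np.arctan2(*(A-B)[[1,0]]))
cv2.imwrite("pics/bar.png",cv2.resize(d["img"][215:275,200:340,::-1],None,fx=5,fy=5,interpolation=0))
E
```

```text
[[214.36002 230.48001]
 [224.50003 159.5    ]
 [332.44003 174.91998]
 [322.30002 245.9    ]]
[[ 0.5214  0.2506  0.12  ]
 [ 0.724   0.2295  0.12  ]
 [ 0.6859 -0.0765  0.12  ]
 [ 0.4847 -0.0504  0.12  ]] [np.float64(0.30319391024419384), np.float64(0.20369997377815527), np.float64(0.3083917254352489), np.float64(0.20283717839483228)]
bar [6.40095353e-03 2.52850484e+02] 225 307 1072
[0.45605638 0.21917901 0.115     ] [ 0.45944248 -0.00855484  0.115     ] [0.45774943 0.10531208 0.115     ] 0.22775902464207423 1.5856638977472892
```

View pics/bar.png

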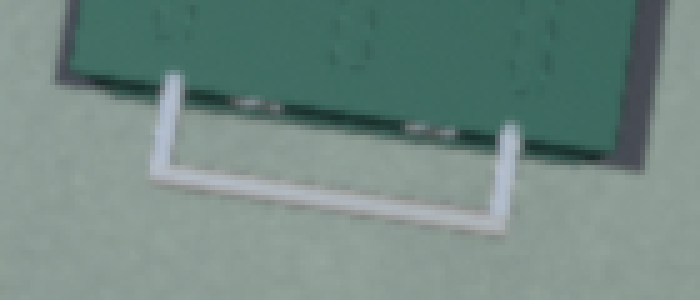

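The crop shows the bar's centre line running from crop (155,175) to (503,226), which is full-image (231,250) to (300.6,260.2).

```bash
python3 - <<'E'
from h import *
d=np.load("top0.npz")
A=ray(d,(230.5,249.6),.115);B=ray(d,(300.3,259.7),.115);M=(A+B)/2
print(A,B,M,np.linalg.norm(A-B),np.arctan2(-(A-B)[0],(A-B)[1]))
P=np.array([[ 0.5214,0.2506],[0.724,0.2295],[0.6859,-.0765],[.4847,-.0504]])
for yaw in(-.105,-.12,-.135):
  x=np.array([np.cos(yaw),np.sin(yaw)]); print(yaw,P.mean(0)-x*.15)
from workcell import status
o=status.get_obs();r=R.from_rotvec(o["orientation"]).as_matrix();print(r.round(4))
# corresponding twist: tool y along +-box x
for n,u,z in(("block",(362,219),.025),("mug",(152,257),.085),("tin",(168,207),.075)):print(n,ray(d,u,z))
E
```

```text
[0.46941505 0.20434434 0.115     ] [0.44550761 0.00980748 0.115     ] [0.45746133 0.10707591 0.115     ] 0.1960004048035214 -0.12228098682106016
-0.105 [0.45482612 0.10402108]
-0.12 [0.4550787  0.10625683]
-0.135 [0.4553648  0.10848855]
[[ 9.515e-01  3.077e-01 -2.000e-04]
 [ 3.077e-01 -9.515e-01  1.000e-03]
 [ 1.000e-04 -1.000e-03 -1.000e+00]]
block [ 0.57470851 -0.17349741  0.025     ]
mug [0.44580601 0.42892652 0.085     ]
tin [0.59124347 0.39278227 0.075     ]
```

Call:
{"op": "drive_tool", "data": {
  "steps": [
    [[0,0,0],-0.114,135],
    [[0,0,0],-0.114,135],
    [[0,0,0],-0.114,135],
    [[0,0,0],-0.114,135],
    [[0,0,0],-0.114,135],
    [[0,0,0],-0.114,135],
    [[0,0,0],-0.114,135],
    [[0,0,0],-0.114,135]
  ]
}}

```text
t: 0.77
tool_pos: [0.1692, -0.5232, 0.1993]
orientation: [-2.565, -1.813, -0.0]
force: [-0.1, -0.5, -0.5]
finger_gap: 0.0402
grasp_force: 0.0
```

Call:
{"op": "drive_tool", "data": {
  "steps": [
    [[0,0,0],-0.114,135],
    [[0,0,0],-0.114,135],
    [[0.033,0.01,0],0,135],
    [[0.033,0.01,0],0,135],
    [[0.033,0.01,0],0,135],
    [[0.033,0.01,0],0,135],
    [[0.033,0.01,0],0,135],
    [[0.033,0.01,0],0,135]
  ]
}}

```text
t: 1.43
tool_pos: [0.2523, -0.3321, 0.1994]
orientation: [-2.349, -2.086, -0.0]
force: [1.3, 0.2, 0.4]
finger_gap: 0.04
grasp_force: 0.0
```

Call:
{"op": "drive_tool", "data": {
  "steps": [
    [[0.033,0.01,0],0,135],
    [[0.033,0.01,0],0,135],
    [[0.033,0.01,0],0,135],
    [[0.033,0.01,0],0,135],
    [[0.033,0.01,0],0,135],
    [[0.033,0.01,0],0,135],
    [[0.033,0.01,0],0,135],
    [[0.033,0.01,0],0,135]
  ]
}}

```text
t: 2.1
tool_pos: [0.3628, -0.0793, 0.1997]
orientation: [2.349, 2.086, 0.0]
force: [1.0, -0.9, -0.3]
finger_gap: 0.0405
grasp_force: 0.0
```

Call:
{"op": "drive_tool", "data": {
  "steps": [
    [[0.033,0.01,0],0,135],
    [[0.033,0.01,0],0,135],
    [[0.033,0.01,0],0,135],
    [[0.033,0.01,0],0,135],
    [[0.033,0.01,0],0,135],
    [[0.033,0.01,0],0,135],
    [[0,0,0],0,135],
    [[0,0,0],0,135]
  ]
}}

```text
t: 2.77
tool_pos: [0.4454, 0.1097, 0.199]
orientation: [-2.345, -2.089, 0.002]
force: [0.1, -0.7, -0.0]
finger_gap: 0.0404
grasp_force: 0.0
```

```bash
python3 - <<'E'
from h import *
from workcell import status,imaging
o=status.get_obs();r=R.from_rotvec(o["orientation"]).as_matrix();print(o["tool_pos"],r.round(3),o["force"])
e=np.array([.456,.107,.096])-o["tool_pos"];print("tool delta",r.T@e)
d=imaging.get_image("side");cv2.imwrite("pics/side1.png",cv2.resize(d["img"][100:320,170:460,::-1],None,fx=2.5,fy=2.5))
E
```

```text
[0.4454226  0.10967925 0.19904956] [[ 0.115  0.993 -0.001]
 [ 0.993 -0.115 -0.   ]
 [-0.    -0.001 -1.   ]] [ 0.10123796 -0.6728141  -0.02829985]
tool delta [-0.0014064   0.01095248  0.10303561]
```

View pics/side1.png

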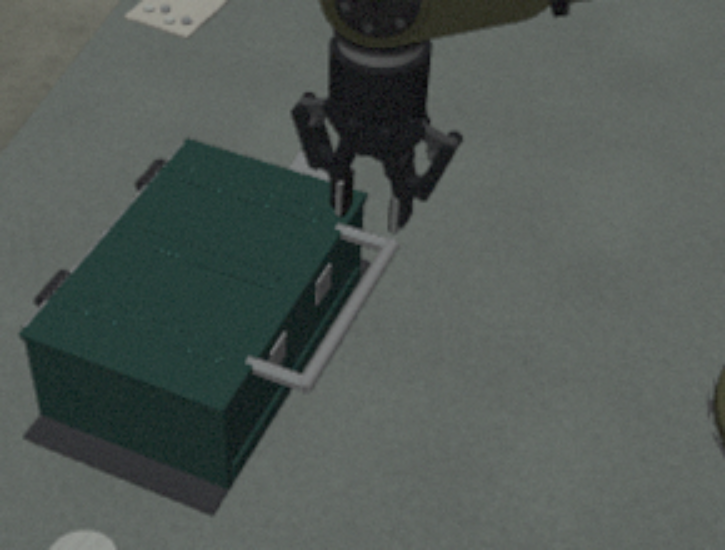

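The fingers, with tips at about crop (340,210) and (400,228), are above the bar's middle. Next I shift y by 11 mm and go down.

Call:
{"op": "drive_tool", "data": {
  "steps": [
    [[-0.001,0.011,0],0,135],
    [[0,0,0.015],0,135],
    [[0,0,0.015],0,135],
    [[0,0,0.015],0,135],
    [[0,0,0.015],0,135],
    [[0,0,0],0,135],
    [[0,0,0],0,135]
  ]
}}

```text
t: 3.4
tool_pos: [0.456, 0.1054, 0.1398]
orientation: [-2.349, -2.085, 0.001]
force: [0.5, -0.5, -1.0]
finger_gap: 0.0403
grasp_force: 0.0
```

```bash
python3 - <<'E'
from h import *
from workcell import status,imaging
o=status.get_obs();print(o["tool_pos"],o["force"])
d=imaging.get_image("side");cv2.imwrite("pics/side2.png",cv2.resize(d["img"][150:290,230:370,::-1],None,fx=4,fy=4))
E
```

```text
[0.45601456 0.10539949 0.13976184] [ 0.45671235 -0.54654516 -0.96182335]
```

View pics/side2.png

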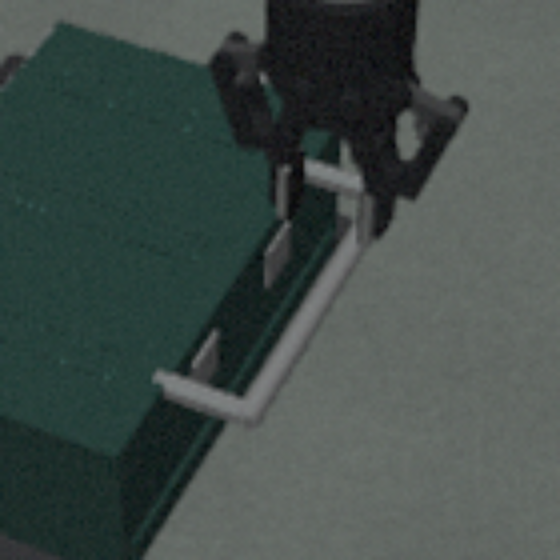

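The pads at crop (285,190) and (365,215) straddle the bar line and are clear of the lid edge. Next I descend and close.

Call:
{"op": "drive_tool", "data": {
  "steps": [
    [[0,0,0.011],0,135],
    [[0,0,0.011],0,135],
    [[0,0,0.011],0,135],
    [[0,0,0.009],0,135],
    [[0,0,0],0,135],
    [[0,0,0],0,135]
  ]
}}

```text
t: 3.95
tool_pos: [0.4565, 0.1062, 0.0982]
orientation: [2.349, 2.086, 0.0]
force: [0.1, 0.1, 0.8]
finger_gap: 0.04
grasp_force: 0.0
```

Call:
{"op": "drive_tool", "data": {
  "steps": [
    [[0,0,0],0,160],
    [[0,0,0],0,175],
    [[0,0,0],0,190],
    [[0,0,0],0,205],
    [[0,0,0],0,220],
    [[0,0,0],0,235],
    [[0,0,0],0,235],
    [[0,0,0],0,235]
  ]
}}

```text
t: 4.62
tool_pos: [0.4563, 0.1063, 0.0977]
orientation: [-2.349, -2.087, 0.0]
force: [0.5, 1.0, 0.2]
finger_gap: 0.0072
grasp_force: 0.0
```

```bash
python3 - <<'E'
from h import *
from workcell import status,imaging
o=status.get_obs();print(o)
d=imaging.get_image("side");e=imaging.get_image("top")
a=cv2.resize(d["img"][150:290,230:370,::-1],(400,400));b=cv2.resize(e["img"][190:290,200:340,::-1],(400,286))
c=np.zeros((400,800,3),np.uint8);c[:,:400]=a;c[:286,400:]=b
cv2.imwrite("pics/c3.png",c)
E
```

```text
{'t': 4.6167, 'joint_pos': array([1.50622065e-01, 2.38357221e-01, 1.85647233e+00, 4.32871306e-05,
       1.04679625e+00, 2.68587743e-01]), 'joint_vel': array([-1.03400458e-03,  1.40249690e-03,  5.86980858e-05, -3.33957917e-04,
       -1.17825715e-03, -3.78853602e-04]), 'joint_torque': array([ 3.16112542e-03, -4.58995306e+01, -3.13839483e+01,  1.14655022e-04,
        1.94981141e-03, -1.98863586e-04]), 'tool_pos': array([0.45634861, 0.10629035, 0.09767676]), 'orientation': array([-2.34851499e+00, -2.08656915e+00,  1.16181030e-05]), 'force': array([0.54059261, 0.96650053, 0.22034023]), 'moment': array([-0.03423456, -0.0649936 , -0.00562605]), 'grasp_force': 0.0, 'finger_gap': 0.007239397216495769}
```

View pics/c3.png

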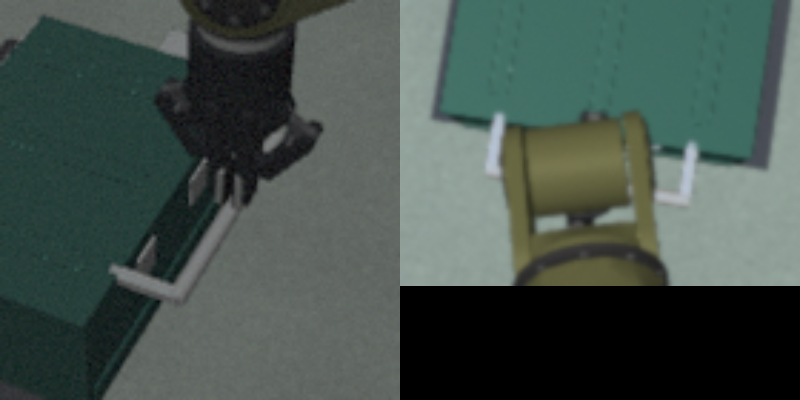

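The side crop shows the closed fingers at (230,185), by the bar but apparently not around it. I'll check the bar position against the side view.

```bash
python3 - <<'E'
from h import *
d=np.load("side0.npz");im=d["img"]
for u in((325.5,198.5),(292.5,251)):
  for z in(.105,.115,.125):print(u,z,ray(d,u,z))
def proj(p):
  c=R.from_rotvec(d["rotation"]).inv().apply(np.array(p)-d["origin"]);return c[:2]/c[2]*d["fx"]+[d["cx"],d["cy"]]
bx=np.array([.9928,-.1197]);by=np.array([.1197,.9928]);c0=np.array([.4564,.1065])
for s in(-.093,0,.093):print(s,proj([*(c0+by*s),.115]))
print("tcp",proj([.4563,.1063,.0977]))
# line profile across the bar in the side image at its middle
g=im.min(2)
for v in(215,225,235):print(v,np.nonzero(g[v,280:335]>115)[0]+280, [proj([*(c0+by*s),.115]).round(1).tolist() for s in(-.04,0,.04)] if v==225 else '')
cv2.imwrite("pics/s0z.png",cv2.resize(im[180:270,260:350,::-1],None,fx=6,fy=6))
E
```

```text
(325.5, 198.5) 0.105 [0.44825046 0.00352604 0.105     ]
(325.5, 198.5) 0.115 [0.44604743 0.0141028  0.115     ]
(325.5, 198.5) 0.125 [0.44384441 0.02467956 0.125     ]
(292.5, 251) 0.105 [0.47318566 0.18649323 0.105     ]
(292.5, 251) 0.115 [0.47067831 0.19483698 0.115     ]
(292.5, 251) 0.125 [0.46817097 0.20318072 0.125     ]
-0.093 [325.81262876 198.58874279]
0 [310.44582879 224.20301454]
0.093 [293.34712089 252.70413068]
tcp [310.22936386 229.46792167]
215 [] 
225 [308 309] [[317.3, 212.9], [310.4, 224.2], [303.3, 236.1]]
235 [302 303]
```

View pics/s0z.png

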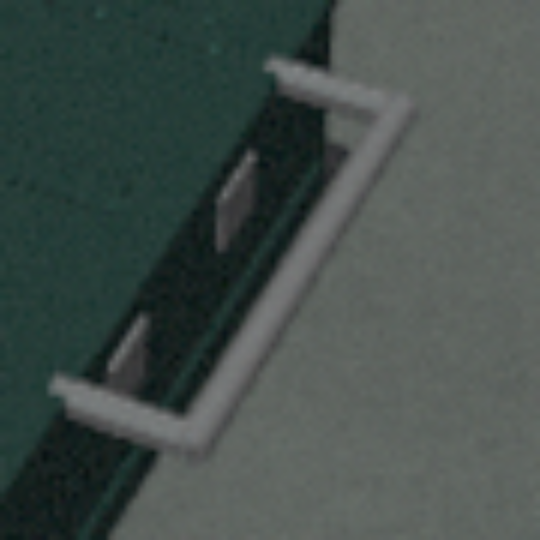

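```bash
python3 - <<'E'
from h import *
d=np.load("side0.npz")
def proj(p):
  c=R.from_rotvec(d["rotation"]).inv().apply(np.array(p)-d["origin"]);return (c[:2]/c[2]*d["fx"]+[d["cx"],d["cy"]]).round(1)
bx=np.array([.9928,-.1197])
print("side2 (z .14): seen outer tip (324,209) inner (302,204)")
for dz in(0,.01,.02,.03):print(dz,[proj([*(np.array([.456,.1054])+bx*s),.1398+dz]) for s in(-.025,.025)])
print("side1: seen outer tip (329,192) inner (306,185)")
for dz in(0,.01,.02,.03):print(dz,[proj([*(np.array([.4454,.1097])+bx*s),.199+dz]) for s in(-.025,.025)])
print("closed: seen tip about (313,221)")
for dz in(0,.01,.02,.03):print(dz,proj([.4563,.1063,.0977+dz]))
from workcell import imaging
im=imaging.get_image("side")["img"]
cv2.imwrite("pics/c4.png",cv2.resize(im[185:245,285:345,::-1],(600,600),interpolation=cv2.INTER_CUBIC))
E
```

```text
side2 (z .14): seen outer tip (324,209) inner (302,204)
0 [array([321.7, 219.5]), array([300.8, 212.7])]
0.01 [array([321.9, 216.3]), array([300.9, 209.5])]
0.02 [array([322.2, 213. ]), array([301. , 206.2])]
0.03 [array([322.4, 209.7]), array([301.1, 202.9])]
side1: seen outer tip (329,192) inner (306,185)
0 [array([327.5, 202.2]), array([305.6, 195.4])]
0.01 [array([327.8, 198.7]), array([305.8, 191.9])]
0.02 [array([328.1, 195.2]), array([305.9, 188.4])]
0.03 [array([328.4, 191.6]), array([306.1, 184.8])]
closed: seen tip about (313,221)
0 [310.2 229.5]
0.01 [310.4 226.4]
0.02 [310.6 223.3]
0.03 [310.7 220.2]
```

View pics/c4.png

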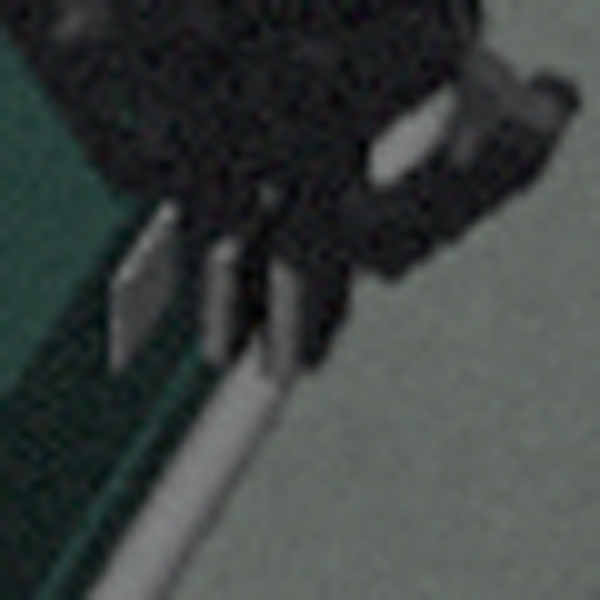

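The crop shows the fingertips ending above the bar, at about full-image (312,220). All three pictures put the real fingertips about 25–30 mm higher than the reported TCP. I'll reopen and go down about 28 mm, watching the force.

Call:
{"op": "drive_tool", "data": {
  "steps": [
    [[0,0,0],0,135],
    [[0,0,0],0,135],
    [[0,0,0],0,135],
    [[0,0,0],0,135],
    [[0,0,0.007],0,135],
    [[0,0,0.007],0,135],
    [[0,0,0],0,135]
  ]
}}

```text
t: 5.35
tool_pos: [0.4555, 0.1061, 0.082]
orientation: [-2.348, -2.086, 0.003]
force: [0.1, -0.4, 0.6]
finger_gap: 0.0406
grasp_force: 0.0
```

Call:
{"op": "drive_tool", "data": {
  "steps": [
    [[0,0,0.006],0,135],
    [[0,0,0.006],0,135],
    [[0,0,0.003],0,135],
    [[0,0,0],0,135],
    [[0,0,0],0,135]
  ]
}}

```text
t: 5.77
tool_pos: [0.4563, 0.1063, 0.0685]
orientation: [-2.348, -2.086, 0.001]
force: [-0.6, -0.5, -0.1]
finger_gap: 0.0401
grasp_force: 0.0
```

Call:
{"op": "drive_tool", "data": {
  "steps": [
    [[0,0,0],0,160],
    [[0,0,0],0,175],
    [[0,0,0],0,190],
    [[0,0,0],0,205],
    [[0,0,0],0,220],
    [[0,0,0],0,230],
    [[0,0,0],0,230],
    [[0,0,0],0,230]
  ]
}}

```text
t: 6.43
tool_pos: [0.4582, 0.1062, 0.0695]
orientation: [2.347, 2.084, 0.006]
force: [9.1, -2.0, -0.4]
finger_gap: 0.0122
grasp_force: 58.4
```

The bar is gripped at 58 N. A script will work out the arc rows.

```bash
python3 -c "
import numpy as np
q=np.linspace(0,.85,25)
print(np.c_[q[1:],250*-np.diff(np.cos(q)),-250*np.diff(np.sin(q))].round(2))"
```

```text
[[ 0.04  0.16 -8.85]
 [ 0.07  0.47 -8.84]
 [ 0.11  0.78 -8.82]
 [ 0.14  1.09 -8.79]
 [ 0.18  1.41 -8.74]
 [ 0.21  1.71 -8.69]
 [ 0.25  2.02 -8.62]
 [ 0.28  2.32 -8.54]
 [ 0.32  2.63 -8.46]
 [ 0.35  2.92 -8.36]
 [ 0.39  3.22 -8.25]
 [ 0.42  3.51 -8.13]
 [ 0.46  3.79 -8.  ]
 [ 0.5   4.07 -7.86]
 [ 0.53  4.35 -7.71]
 [ 0.57  4.62 -7.55]
 [ 0.6   4.88 -7.38]
 [ 0.64  5.14 -7.21]
 [ 0.67  5.39 -7.02]
 [ 0.71  5.64 -6.82]
 [ 0.74  5.88 -6.62]
 [ 0.78  6.11 -6.41]
 [ 0.81  6.33 -6.19]
 [ 0.85  6.55 -5.96]]
```

Call:
{"op": "drive_tool", "data": {
  "steps": [
    [[0,0.001,0],0,230],
    [[0,0.0012,-0.0045],0,230],
    [[0,0.001,-0.0045],0,230],
    [[0,0.0005,-0.0088],0,230],
    [[0,0.0008,-0.0088],0,230],
    [[0,0.0011,-0.0088],0,230],
    [[0,0.0014,-0.0087],0,230],
    [[0,0.0017,-0.0087],0,230]
  ]
}}

```text
t: 7.1
tool_pos: [0.4635, 0.1054, 0.1217]
orientation: [-2.347, -2.085, 0.005]
force: [-7.8, 0.4, 0.9]
finger_gap: 0.0122
grasp_force: 59.1
```

Call:
{"op": "drive_tool", "data": {
  "steps": [
    [[0,0.0013,-0.0086],0,230],
    [[0,0.0018,-0.0085],0,230],
    [[0,0.0023,-0.0085],0,230],
    [[0,0.0029,-0.0084],0,230],
    [[0,0.0032,-0.0083],0,230],
    [[0,0.0035,-0.0081],0,230],
    [[0,0.0038,-0.008],0,230],
    [[0,0.0041,-0.0079],0,230]
  ]
}}

```text
t: 7.77
tool_pos: [0.488, 0.1023, 0.1885]
orientation: [2.349, 2.086, -0.001]
force: [1.2, -3.4, -1.9]
finger_gap: 0.0119
grasp_force: 59.1
```

Call:
{"op": "drive_tool", "data": {
  "steps": [
    [[0,0.0044,-0.0077],0,230],
    [[0,0.0046,-0.0076],0,230],
    [[0,0.0049,-0.0074],0,230],
    [[0,0.0051,-0.0072],0,230],
    [[0,0.0054,-0.007],0,230],
    [[0,0.0056,-0.0068],0,230],
    [[0,0.0059,-0.0066],0,230],
    [[0,0.0061,-0.0064],0,230]
  ]
}}

```text
t: 8.43
tool_pos: [0.5299, 0.097, 0.2453]
orientation: [2.349, 2.086, -0.001]
force: [-0.8, -7.2, 0.5]
finger_gap: 0.0121
grasp_force: 59.1
```

Call:
{"op": "drive_tool", "data": {
  "steps": [
    [[0,0.0063,-0.0062],0,230],
    [[0,0.0065,-0.006],0,230],
    [[0,0.0033,-0.0028],0,230],
    [[0,0,0],0,230],
    [[0,0,0],0,230],
    [[0,0,0],0,230],
    [[0,0,0],0,230],
    [[0,0,0],0,230]
  ]
}}

```text
t: 9.1
tool_pos: [0.5457, 0.095, 0.26]
orientation: [2.349, 2.085, -0.001]
force: [-1.4, -7.6, 1.0]
finger_gap: 0.0117
grasp_force: 59.2
```

```bash
python3 - <<'E'
from h import *
from workcell import status,imaging
o=status.get_obs();print(o["tool_pos"],o["force"])
for n in("side","top"):
  d=imaging.get_image(n);np.savez(n+"5.npz",**d)
d=np.load("side5.npz");cv2.imwrite("pics/side5.png",d["img"][:,:,::-1])
E
```

```text
[0.54568576 0.09496827 0.26000412] [-1.36507838 -7.60424745  0.99385123]
```

View pics/side5.png

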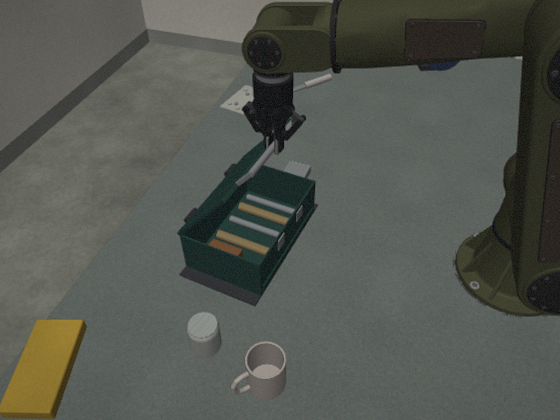

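The lid is up and held, with the bar at about (260,160), at about 0.87 rad by both height and travel. The bystanders haven't moved. Next I ease it back to about 0.605 rad.

Call:
{"op": "drive_tool", "data": {
  "steps": [
    [[-0.001,0,0],0,230],
    [[0,-0.002,0.0018],0,230],
    [[0,-0.0021,0.0018],0,230],
    [[0,-0.004,0.0037],0,230],
    [[0,-0.0039,0.0037],0,230],
    [[0,-0.0039,0.0038],0,230],
    [[0,-0.0038,0.0039],0,230],
    [[0,-0.0037,0.004],0,230]
  ]
}}

```text
t: 9.87
tool_pos: [0.5216, 0.0979, 0.2364]
orientation: [-2.348, -2.087, -0.001]
force: [-0.5, 5.3, 2.1]
finger_gap: 0.0118
grasp_force: 59.3
```

Call:
{"op": "drive_tool", "data": {
  "steps": [
    [[0,-0.0036,0.0041],0,230],
    [[0,-0.0035,0.0042],0,230],
    [[0,-0.0034,0.0042],0,230],
    [[0,-0.0033,0.0043],0,230],
    [[0,-0.0032,0.0044],0,230],
    [[0,-0.0016,0.0022],0,230],
    [[0,-0.0016,0.0022],0,230],
    [[0,0,0],0,230]
  ]
}}

```text
t: 10.53
tool_pos: [0.5013, 0.1005, 0.2104]
orientation: [-2.347, -2.086, 0.0]
force: [-0.8, 7.7, 1.0]
finger_gap: 0.012
grasp_force: 59.2
```

Call:
{"op": "drive_tool", "data": {
  "steps": [
    [[0,0,0],0,230],
    [[0,0,0],0,230],
    [[0,0,0],0,230],
    [[0,0,0],0,230],
    [[0,0,0],0,230],
    [[0,0,0],0,230]
  ]
}}

```text
t: 11.03
tool_pos: [0.5016, 0.1004, 0.2108]
orientation: [-2.347, -2.086, -0.001]
force: [-2.0, 7.1, 1.8]
finger_gap: 0.0118
grasp_force: 59.2
```

```bash
python3 - <<'E'
from h import *
from workcell import status,imaging
o=status.get_obs();print(o["tool_pos"],o["force"],o["joint_vel"].round(4),np.arcsin((o["tool_pos"][2]-.0695)/.25))
d=imaging.get_image("side");b=np.load("side0.npz")["img"];
print([np.abs(d["img"][s].astype(int)-b[s]).mean().round(2) for s in((slice(310,400),slice(180,300)),(slice(160,172),slice(290,310)))])
cv2.imwrite("pics/side6.png",cv2.resize(d["img"][90:310,160:360,::-1],None,fx=2.5,fy=2.5))
E
```

```text
[0.50161975 0.10044128 0.21082123] [-2.00642737  7.08064514  1.84704342] [-0.0011 -0.0007  0.0004  0.0001  0.0002  0.0002] 0.6007786116975443
[np.float64(2.93), np.float64(57.32)]
```

View pics/side6.png

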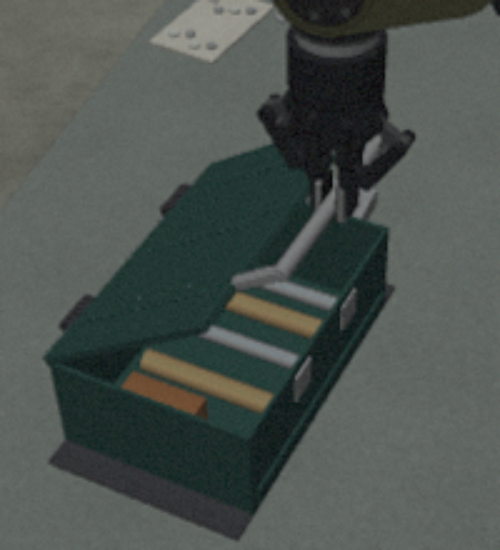

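The picture shows the bar held between the pads at about (335,200) and the lid part open. Height gives 0.60 rad and travel gives 0.605, and the arm is still. The tin and mug region is unchanged; the block is hidden behind the lid and nothing went near it.

```bash
python3 -c "
from workcell import workorder
print(workorder.hand_in())"
```

```text
the job is handed in; nothing more can be done
None
```

I raised the lid by its pull bar to about 0.87 rad, eased it back to about 0.60 rad (just under balance), and handed it in held still in the grip; the tin and mug had not moved, the block was hidden from view at the end, and no verdict came back.

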